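# Seat the upper roller in the dough sheeter

### The arm

A 6-joint arm with a two-finger parallel gripper is mounted at the origin on a cart in front of the work surface, level with it; the furniture and walls round the work are solid. World frame = base frame: x ahead of the robot, y to its left, z up, the work surface at z = 0. Lengths are in m, angles in rad, forces in N, time in s.
With the tool pointing down it reaches from about 0.25 to 0.775 m from the base axis. Payload 4 kg.
Tool frame: the origin (TCP) lies on the centre line of the jaws, within the pads' length; the fingertips stand 14 mm ahead of it and the grasp point (between the pads) lies 5 mm behind it (robot.tcp_to_tips is the distance from the TCP to the fingertips, in m); z points along the fingers, y is the line along which they close (so a half turn about z gives the same grasp; the last joint's range is limited). The gripper opens to 94 mm and grips with 3 to 60 N. Pads are 16 mm wide; open, the fingers measure 119 mm over their backs; the gripper's body (75 mm by 177 mm) begins 78 mm behind the grasp point.
Start: joints at [-1.338, 0.087, 1.371, -0, 1.684, -0.103], TCP at [0.181, -0.519, 0.22] pointing down, gripper open.
Joint ranges: [-3.1, 3.1], [-0.76, 2.03], [0.27, 2.55], [-1.08, 4.22], [0.17, 2.65], [-2.57, 2.57]. Speed limits (rad/s): [2.79, 2.79, 3.14, 3.14, 3.14, 3.14].

### API

Orientations are given as [roll, pitch, yaw] about the fixed x, y, z axes, in that order (R = Rz(yaw) Ry(pitch) Rx(roll)).
In Python, from bench import robot gives the robot as it stands.
- The arm moves only by the tool carry_out, never from a script. Its argument "increments" is a list of rows, each a list of 3 entries, a list of its own where there are three numbers: the closure in counts, from 0 (fully open) to 255 (shut), then the shift along the tool's x, y, z in mm, then the turn about the tool's z in degrees. In form: [[fingers, [dx, dy, dz], twist], ...]. A call has 1 to 8 rows; each row shifts and turns the commanded pose from where the row before left it, along the tool's axes as they then stand; what a row does not reach is not made up. A row lasts 1/10 s, in which the tool goes at most 50 mm and 8.59 degrees, less where a joint would pass 70% of its speed; a pose out of reach is approached as far as the arm can. A call with a gripper value outside its range is refused whole. The fingers move at their own pace and stop on an object; the grip force is fixed at half the most. Time passes only in rows, so rows that do not move let the fingers close. It gives the time, the measured TCP pose, the force, the opening and the grip force at its end, in the units of the state.
- robot.get_obs(): the state, without advancing time (a new reading comes with each control period).
- robot.snapshot(name): name is "side" or "top"; returns the picture (480x640x3 uint8, blue, green, red); there is no depth.
- robot.get_calibration(name): a dict with "vfov" (degrees; the focal length in pixels is half the picture's height over the tangent of half this angle, whatever the lens; pixels are square), "cx", "cy" (the principal point, pixels), "k1" (the pictures are not rectified: a ray, as slopes to the right and down, at radius r is drawn at 1 + k1 r^2 times it, then the intrinsics apply), "T" (4x4, takes a point from camera to world coordinates). Camera axes: x right, y down, z forward; pixel columns grow to the right and rows downward; lengths in m; the calibration is good to about 2 mm. A picture is of the moment at which its call begins. get_calibration takes no time and is no camera call.
- robot.close_job(): hands the job in; it is judged then, once.
The state is a dict: "time": time; "joint_positions": joint angles; "qvel": joint speeds; "joint_torque": joint torques, N m; "tool_pos": TCP position; "ee_rot": TCP orientation; "wrist_force": force on the tool from outside, world axes, zero at the start; "wrist_torque": the same for the moment, N m; "width": finger opening in m; "finger_force": force on a finger pad.
Only numpy, scipy, OpenCV 4.12 (cv2) and the standard library are available. Lean on these libraries where they do the work, as an engineer would, in place of code of your own. Each camera call takes 0.05 s, during which the arm holds its last target. There are 200 camera calls.

### The job

The white upper roller of the dough sheeter has been washed and lies on the blue draining rest: put it back. Lower its two steel axle ends into the two open slots of the sheeter at once, then push it down, firmly but without forcing it, until both ends are felt to bottom evenly on the saddles, and let go of it. Leave the mug, the cacao jar and the sugar shaker where they are.

Things in the scene. Friction and masses are not known exactly. Their poses are not given: they have to be found in the camera images.
- roller_center (a point): Centre of the loose upper roller (0.24 to 0.36 kg): white cylinder, 44 mm diameter, 120 mm long, on a steel axle of 12 mm diameter that sticks out 24 mm at each end. y = the roller's axis (x and z turn as it rolls); either end fits either slot. At the start it lies level, its axis 36 mm above the worktop; its middle 70 mm is free on both sides for fingers. Grip it there, across its diameter.
- roller: The same roller as a solid; its origin and axes are those of roller_center. Overall length 168 mm.
- slots (a point): Point of the fixed sheeter midway between its two open slots, level with the tops of its two aluminium cheeks, 112 mm above the worktop. z up, y along the seated roller's axis. When seated, the roller's centre is at x = 0 and y = 0 within 5 mm here, and its axis is 18 to 28 mm below this point: the saddles it stops on were set by a gap adjuster and are not measured, so feel for them.
- slot_left (a point): Middle of the mouth of the slot at y = +71 mm of slots, same axes, level with the cheek top. Cheek 12 mm thick (inner faces 130 mm apart). Rigid slot walls at x = +6 and x = -10.5 mm, with shoulders rounded to 8 mm radius. A black sprung liner on the -x wall has its face at x = -4.5 mm, its rounded top 9 mm below the mouth; it gives way up to 5 mm. The slot ends on a grey saddle.
- slot_right (a point): The same for the like slot at y = -71 mm. The two saddles are always level with each other. The two liners squeeze the axle, so the roller may hang on them part-way and must be pushed down with some 1 to 8 N. Once it stops on the saddles, a push of 10 to 16 N in all seats it well; more than 15 N on either saddle, or 45 N in all between roller and sheeter, damages it.
- sheeter: The fixed bench dough sheeter: white base plate 150 x 180 x 14 mm, two aluminium cheeks 88 mm wide and 112 mm high, and between them a fixed steel lower roller, 30 mm diameter, top 61 mm above the worktop. Beside the seated roller's middle, fingers have free room down to 55 mm above the worktop. Origin at the centre of its underside; z up, y along the roller's axis.
- rest: The fixed blue plastic draining rest, 74 x 140 x 25 mm, with two V supports 45 mm either side of its middle, under the roller. Origin at the centre of its underside; y along the roller lying in it.
- mug: White mug with dark spots, 82 x 114 x 91 mm, loose, to be left alone. Origin at the centre of its underside.
- cacao_jar: Green canister with a wooden lid, 97 mm diameter, 130 mm high, loose, to be left alone. Origin at the centre of its underside.
- sugar_shaker: Steel sugar shaker, 71 mm diameter, 123 mm high, loose, to be left alone. Origin at the centre of its underside.

How it is judged:
On the way, in this order (a step that is already met when the one before it is completed fails the run):
1. the roller is lifted off the draining rest (contact force between roller and rest below 0.1 N and height (world z) of roller_center above 0.055 m), for 0.1 s.
2. the roller is pressed home: both axle ends bear on their saddles at once, each with more than 3 N (contact force between roller and saddle_left above 3 N and contact force between roller and saddle_right above 3 N and angle between the y axis of roller_center and the y axis of slots, either way round below 0.015 rad), for 0.15 s.
At the end, for the whole second after the job is handed in: The roller rests, released and still, in both slots of the sheeter, home on the saddles within 1.8 mm, its centre within 8 mm of the middle between the slots, and parallel to the slots' line, level too, within 0.015 rad (z of roller_center in the frame of saddles below 0.0858 m and z of roller_center in the frame of slots below -0.016 m and horizontal distance between roller_center and slots below 0.008 m and angle between the y axis of roller_center and the y axis of slots, either way round below 0.015 rad and linear speed of roller below 0.01 m/s); the robot touches nothing.
It fails at once if the roller was forced: more than 15 N on one saddle (contact force between roller and saddle_left above 15 N or contact force between roller and saddle_right above 15 N).
It fails at once if the roller was forced: more than 45 N between roller and sheeter (contact force between roller and sheeter above 45 N).
It fails at once if the mug, the cacao jar or the sugar shaker was pushed more than 30 mm (distance of any of mug, cacao_jar, sugar_shaker from where it was at the start of the episode above 0.03 m).
It also fails if it takes over 64 s, if anything falls off the work surface, if the arm or the gripper's body presses on something with over 40 N, if the wrist force passes 120 N, or if a joint passes its speed limit or range.

## Working session

There is one attempt and no reset: what is moved stays moved. The work goes in short steps, Python scripts to look and compute and a tool call to move; the robot and the scene stay as the last step left them, time stands still between calls to the robot, and variables do not carry over. Pictures are saved under pics/ and viewed, at most 10 in all, crops included, and the job is handed in when it is done.

Besides the shell and the picture viewer there is one more tool, called after "Emit:" by a JSON object that holds its "name" and its "arguments", one argument or row to a line. carry_out: Moves the arm, as the interface text tells. Its arguments: {"type":"object","properties":{"increments":{"type":"array","items":{"type":"array"}}},"required":["increments"]}

```bash
mkdir -p pics
cat > h.py <<'E'
import numpy as np, cv2
from bench import robot
def ray(n,u,v):
    c=robot.get_calibration(n); f=240/np.tan(np.radians(c['vfov'])/2)
    K=np.array([[f,0,c['cx']],[0,f,c['cy']],[0,0,1]])
    p=cv2.undistortPoints(np.array([[[u,v]]],float),K,np.array([c['k1'],0,0,0],float))[0,0]
    T=np.array(c['T']); return T[:3,3],T[:3,:3]@np.array([p[0],p[1],1])
def plane(n,u,v,z):
    o,d=ray(n,u,v); return o+d*(z-o[2])/d[2]
def two(p,q):
    o,d=ray('top',*p); a,b=ray('side',*q)
    s=np.linalg.lstsq(np.c_[d,-b],a-o,rcond=None)[0]
    P,Q=o+d*s[0],a+b*s[1]; return (P+Q)/2,np.linalg.norm(P-Q)
def pix(n,P):
    c=robot.get_calibration(n); f=240/np.tan(np.radians(c['vfov'])/2)
    T=np.linalg.inv(np.array(c['T'])); p=T[:3,:3]@P+T[:3,3]; s=p[:2]/p[2]
    s=s*(1+c['k1']*(s@s)); return s*f+[c['cx'],c['cy']]
E
python3 - <<'E'
from h import *
for n in('top','side'):
    cv2.imwrite(f'pics/{n}0.png',robot.snapshot(n)); c=robot.get_calibration(n); print(n,c['vfov'],c['k1'],np.round(c['T'],3))
print(robot.get_obs())
E
```

```text
top 42.296153642877805 -0.06214201321267658 [[ 0.01  -0.987  0.161  0.36 ]
 [-1.    -0.011 -0.009  0.058]
 [ 0.011 -0.161 -0.987  1.617]
 [ 0.     0.     0.     1.   ]]
side 48.16291150794989 -0.10985251077861993 [[-0.995 -0.016  0.094  0.473]
 [-0.094  0.335 -0.937  1.387]
 [-0.017 -0.942 -0.335  0.59 ]
 [ 0.     0.     0.     1.   ]]
{'time': 0.1, 'joint_positions': array([-1.33807069e+00,  8.78965237e-02,  1.37208401e+00, -1.98273000e-05,
        1.68360335e+00, -1.03100995e-01]), 'qvel': array([ 0.00126502, -0.00202049, -0.00439234, -0.00119593, -0.0002713 ,
       -0.00135409]), 'joint_torque': array([ 3.26830115e-03, -3.41251838e+01, -3.03301585e+01,  7.21017667e-02,
        3.03817133e-02, -9.78371168e-05]), 'tool_pos': array([ 0.18113382, -0.51882694,  0.21842246]), 'ee_rot': array([-3.13960997e+00, -1.85333196e-04,  3.35824240e-01]), 'wrist_force': array([-0.02972527, -0.03206905,  0.11197988]), 'wrist_torque': array([ 0.00401538, -0.03527053,  0.02782599]), 'finger_force': 0.0, 'width': 0.09401314292765472}
```

View pics/top0.png

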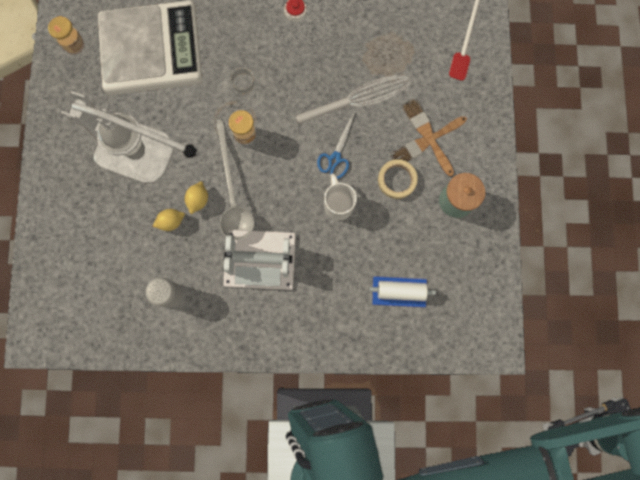

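View pics/side0.png

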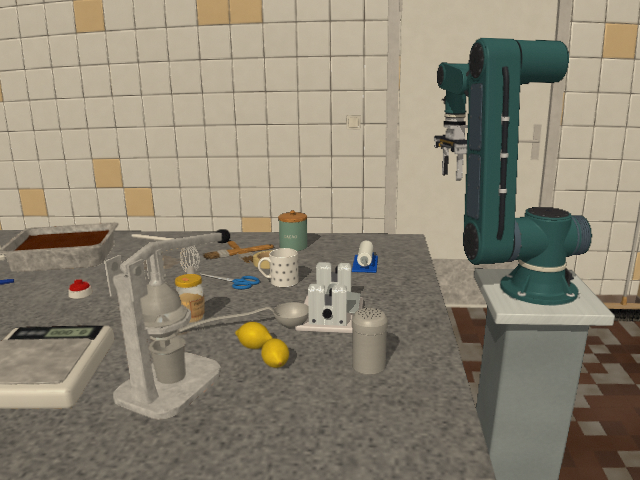

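The top view shows the sheeter at about (260,260), the roller on its rest at (402,291), the mug at (340,200), the jar at (465,193) and the shaker at (160,293). In the side view the sheeter is at (330,300) and the roller at (365,252). I'll enlarge crops of both.

Run:
```python
import cv2,numpy as np
t=cv2.imread('pics/top0.png');s=cv2.imread('pics/side0.png')
r=lambda a,k:cv2.resize(a,None,fx=k,fy=k,interpolation=cv2.INTER_CUBIC)
a=r(t[220:300,215:305],6); b=r(s[250:340,290:380],6)   # 540x480, 540x540
cv2.imwrite('pics/c1.png',a)
cv2.imwrite('pics/c2.png',b)
c=r(t[265:315,360:445],8); cv2.imwrite('pics/c3.png',c)
```

```text
(no output)
```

View pics/c1.png

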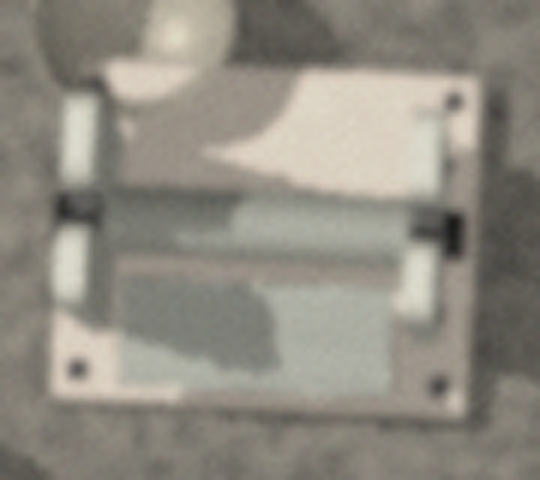

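View pics/c2.png

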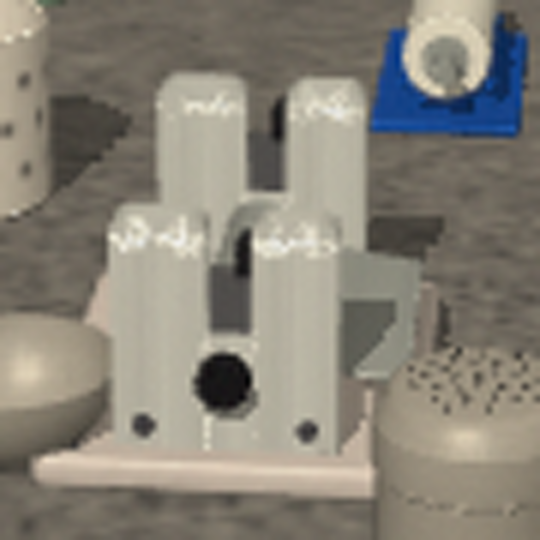

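View pics/c3.png

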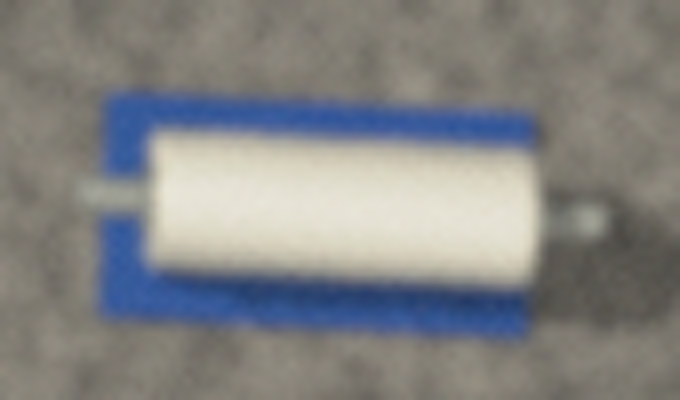

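The crops show these features:
- **Sheeter, top view:** left cheek top at crop (62–97, 90–302) and right cheek at (403–443, 110–320). Plate screws are at (455,102), (438,385) and (77,370).
- **Sheeter, side view:** near slot walls are at crop x 210/250 and far slot walls at 247/285. The black liner is on the right, so the slot's -x side faces the robot.
- **Roller:** axle tips are at crop (78,193) and (607,218), and the side view shows the end disc at crop (447,60).

Run:
```python
from h import *
np.set_printoptions(precision=4,suppress=True)
t=lambda u,v:((u+.5)/6-.5+215,(v+.5)/6-.5+220)
s=lambda u,v:((u+.5)/6-.5+290,(v+.5)/6-.5+250)
r=lambda u,v:((u+.5)/8-.5+360,(v+.5)/8-.5+265)
P=lambda p,z:plane('top',*p,z)
ang=lambda d:np.degrees(np.arctan2(-d[0],d[1]))  # yaw: y axis dir=( -sin, cos)
print('screws',[P(t(*p),.014) for p in((455,102),(438,385),(77,370))])
print('plate corners',[P(t(*p),.014) for p in((480,75),(468,416),(50,402))])
L=[P(t(79.5,90),.112),P(t(69.5,302),.112)];R=[P(t(429,110),.112),P(t(419,320),.112)]
print('cheeks',L,R); l=sum(L)/2;q=sum(R)/2
print('mid',(l+q)/2,'sep',np.linalg.norm(l-q),'yaw',ang(l-q))
for nm,(p,z,) in dict(Lslot=((t(76,183),t(70,228)),.112),Rslot=((t(429,197),t(422,247)),.112)).items():
    print(nm,[P(x,z) for x in p])
# triangulation: cheek top midline heights; outer top corners of near cheek / far
print('near cheek ends',two(t(79.5,90),s(118,206)),two(t(69.5,302),s(333,213)))
def yplane(p,y0):
    o,d=ray('side',*p); return o+d*(y0-o[1])/d[1]
c=(l+q)/2
for nm,y0,ps in(('near',l[1]+.006,((210,290),(250,290),(112,290),(343,290))),('far',q[1]+.006,((247,150),(285,150),(158,150),(364,150)))):
    print(nm,[yplane(s(*p),y0) for p in ps])
# roller
im=cv2.imread('pics/top0.png').astype(int)
m=((im.min(2)>150)).astype(np.uint8); m[:, :370]=0; m[:,440:]=0; m[:270]=0; m[312:]=0
k=max(cv2.findContours(m,0,1)[0],key=cv2.contourArea); rc=cv2.minAreaRect(k); M=cv2.moments(k); uv=(M['m10']/M['m00'],M['m01']/M['m00']); print(rc,uv,P(uv,.036+.0))
e=[P(r(78,193),.036),P(r(607,218),.036)]; print('axle',e,(e[0]+e[1])/2,np.linalg.norm(e[0]-e[1]),ang(e[0]-e[1]))
w=[P(r(150,202),.036),P(r(538,214),.036)]; print('body',w,(w[0]+w[1])/2,np.linalg.norm(w[0]-w[1]))
print('two left body end',two(r(150,202),s(447,60)))
```

```text
screws [array([0.6193, 0.1104, 0.014 ]), array([0.4957, 0.1158, 0.014 ]), array([0.5004, 0.2715, 0.014 ])]
plate corners [array([0.6314, 0.0997, 0.014 ]), array([0.4825, 0.1026, 0.014 ]), array([0.4864, 0.2827, 0.014 ])]
cheeks [array([0.6066, 0.2611, 0.112 ]), array([0.5194, 0.2623, 0.112 ])] [array([0.6   , 0.1178, 0.112 ]), array([0.5137, 0.1203, 0.112 ])]
mid [0.5599 0.1904 0.112 ] sep 0.14277584680199976 yaw -2.4755417225956764
Lslot [array([0.5682, 0.2613, 0.112 ]), array([0.5497, 0.2631, 0.112 ])]
Rslot [array([0.5641, 0.1172, 0.112 ]), array([0.5435, 0.1197, 0.112 ])]
near cheek ends (array([0.6065, 0.2609, 0.1136]), np.float64(0.0002191959431889739)) (array([0.5219, 0.2623, 0.1129]), np.float64(0.005274788035132554))
near [array([0.5712, 0.2677, 0.0826]), array([0.5559, 0.2677, 0.0829]), array([0.6089, 0.2677, 0.0816]), array([0.5205, 0.2677, 0.0838])]
far [array([0.5673, 0.1251, 0.0831]), array([0.5512, 0.1251, 0.0834]), array([0.6051, 0.1251, 0.0823]), array([0.5179, 0.1251, 0.0841])]
((402.5110778808594, 290.2900390625), (49.08995056152344, 15.872767448425293), 3.0127875804901123) (402.44234952864394, 290.24027072758037) [ 0.4802 -0.1784  0.036 ]
axle [array([ 0.4834, -0.0936,  0.036 ]), array([ 0.477, -0.263,  0.036])] [ 0.4802 -0.1783  0.036 ] 0.16955883827361243 -2.179076964776594
body [array([ 0.4808, -0.1166,  0.036 ]), array([ 0.4781, -0.2409,  0.036 ])] [ 0.4794 -0.1787  0.036 ] 0.12430929676475176
two left body end (array([ 0.4832, -0.1167,  0.0358]), np.float64(0.004779053717429721))
```

Emit:
{"name": "carry_out", "arguments": {
  "increments": [
    [0,[0,0,0],-8.5],
    [0,[0,0,0],-8.5],
    [0,[0,0,0],-8.5],
    [0,[0,0,0],-8.5],
    [0,[0,0,0],-8.5],
    [0,[0,0,0],-8.5],
    [0,[0,0,0],-8.5],
    [0,[0,0,0],-8.5]
  ]
}}

```text
time: 0.9
tool_pos: [0.1811, -0.519, 0.2188]
ee_rot: [-3.141, -0.001, 1.529]
wrist_force: [0.1, -1.2, 0.5]
width: 0.0939
finger_force: 0.0
```

Emit:
{"name": "carry_out", "arguments": {
  "increments": [
    [0,[35,28,0],0],
    [0,[35,28,0],0],
    [0,[35,28,0],0],
    [0,[35,28,0],0],
    [0,[35,28,0],0],
    [0,[35,28,0],0],
    [0,[35,28,0],0],
    [0,[35,28,0],0]
  ]
}}

```text
time: 1.7
tool_pos: [0.4192, -0.2487, 0.2191]
ee_rot: [-3.141, -0.0, 1.522]
wrist_force: [0.1, -0.5, 0.2]
width: 0.0944
finger_force: 0.0
```

Emit:
{"name": "carry_out", "arguments": {
  "increments": [
    [0,[36,30,0],0],
    [0,[36,30,0],0],
    [0,[0,0,0],0],
    [0,[0,0,0],0]
  ]
}}

```text
time: 2.1
tool_pos: [0.4819, -0.1806, 0.2187]
ee_rot: [-3.14, 0.0, 1.525]
wrist_force: [-0.4, 0.1, 0.1]
width: 0.0938
finger_force: 0.0
```

Emit:
{"name": "carry_out", "arguments": {
  "increments": [
    [0,[2,0,30],-0.5],
    [0,[0,0,30],0],
    [0,[0,0,30],0],
    [0,[0,0,30],0],
    [0,[0,0,25],0],
    [0,[0,0,20],0],
    [0,[0,0,12],0],
    [0,[0,0,8],0]
  ]
}}

```text
time: 2.9
tool_pos: [0.4808, -0.1804, 0.0335]
ee_rot: [-3.14, -0.0, 1.529]
wrist_force: [1.0, -0.3, 0.2]
width: 0.0937
finger_force: 0.0
```

Emit:
{"name": "carry_out", "arguments": {
  "increments": [
    [0,[0,0,0],0],
    [0,[0,0,0],0]
  ]
}}

```text
time: 3.1
tool_pos: [0.4824, -0.18, 0.0354]
ee_rot: [3.14, 0.001, 1.531]
wrist_force: [0.3, -0.7, 0.6]
width: 0.0939
finger_force: 0.0
```

Emit:
{"name": "carry_out", "arguments": {
  "increments": [
    [255,[0,0,0],0],
    [255,[0,0,0],0],
    [255,[0,0,0],0],
    [255,[0,0,0],0],
    [255,[0,0,0],0],
    [255,[0,0,0],0]
  ]
}}

```text
time: 3.7
tool_pos: [0.482, -0.1794, 0.0345]
ee_rot: [3.142, 0.0, 1.531]
wrist_force: [0.1, 0.3, 0.9]
width: 0.0494
finger_force: 0.0
```

Emit:
{"name": "carry_out", "arguments": {
  "increments": [
    [255,[0,0,0],0],
    [255,[0,0,0],0],
    [255,[0,0,0],0]
  ]
}}

```text
time: 4.0
tool_pos: [0.4813, -0.1793, 0.0344]
ee_rot: [-3.14, -0.0, 1.531]
wrist_force: [-3.0, 0.4, 2.3]
width: 0.0434
finger_force: 30.0
```

Emit:
{"name": "carry_out", "arguments": {
  "increments": [
    [255,[0,0,-5],0],
    [255,[0,0,-15],0],
    [255,[0,0,-25],0],
    [255,[0,0,-30],0],
    [255,[0,0,-30],0],
    [255,[0,0,-25],0],
    [255,[0,0,-15],0],
    [255,[0,0,0],0]
  ]
}}

```text
time: 4.8
tool_pos: [0.4833, -0.1799, 0.1819]
ee_rot: [3.137, 0.002, 1.531]
wrist_force: [-0.2, -0.1, -1.9]
width: 0.0433
finger_force: 30.0
```

Emit:
{"name": "carry_out", "arguments": {
  "increments": [
    [255,[0,0,0],0],
    [255,[0,0,0],0],
    [255,[0,0,0],0]
  ]
}}

```text
time: 5.1
tool_pos: [0.4812, -0.179, 0.1775]
ee_rot: [-3.138, -0.001, 1.531]
wrist_force: [0.6, -0.2, -2.7]
width: 0.0436
finger_force: 30.0
```

Emit:
{"name": "carry_out", "arguments": {
  "increments": [
    [255,[25,5,0],0],
    [255,[45,8,0],0],
    [255,[45,8,0],0],
    [255,[45,8,0],0],
    [255,[45,8,0],0],
    [255,[45,8,0],0],
    [255,[45,8,0],0],
    [255,[40,7,0],0]
  ]
}}

```text
time: 5.9
tool_pos: [0.5548, 0.1552, 0.1782]
ee_rot: [-3.14, 0.0, 1.532]
wrist_force: [0.7, 0.4, -1.8]
width: 0.0435
finger_force: 30.0
```

Emit:
{"name": "carry_out", "arguments": {
  "increments": [
    [255,[25,5,0],0],
    [255,[11,2,0],0],
    [255,[0,0,10],0],
    [255,[0,0,10],0],
    [255,[0,0,0],0],
    [255,[0,0,0],0],
    [255,[0,0,0],0]
  ]
}}

```text
time: 6.6
tool_pos: [0.5637, 0.1877, 0.1598]
ee_rot: [3.141, 0.0, 1.53]
wrist_force: [0.1, -0.2, -2.4]
width: 0.0436
finger_force: 30.0
```

Run:
```python
from h import *
for n in('top','side'): cv2.imwrite(f'pics/{n}1.png',robot.snapshot(n))
print(robot.get_obs()['tool_pos'],robot.get_obs()['ee_rot'],robot.get_obs()['wrist_force'])
r=lambda a,k:cv2.resize(a,None,fx=k,fy=k,interpolation=cv2.INTER_CUBIC)
a=r(cv2.imread('pics/top1.png')[220:300,215:305],6); b=r(cv2.imread('pics/side1.png')[230:320,290:380],6)
cv2.imwrite('pics/d1.png',a); cv2.imwrite('pics/d2.png',b)
```

```text
[0.56389138 0.18810677 0.16016666] [ 3.14032610e+00 -1.90148795e-04  1.53040497e+00] [-0.56807038  0.48379434 -2.97028628]
```

View pics/d1.png

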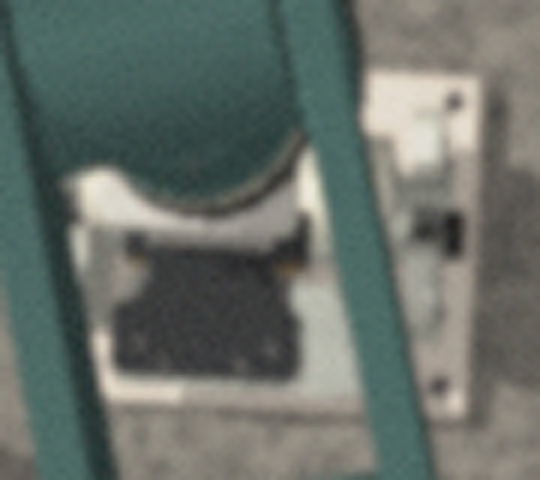

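View pics/d2.png

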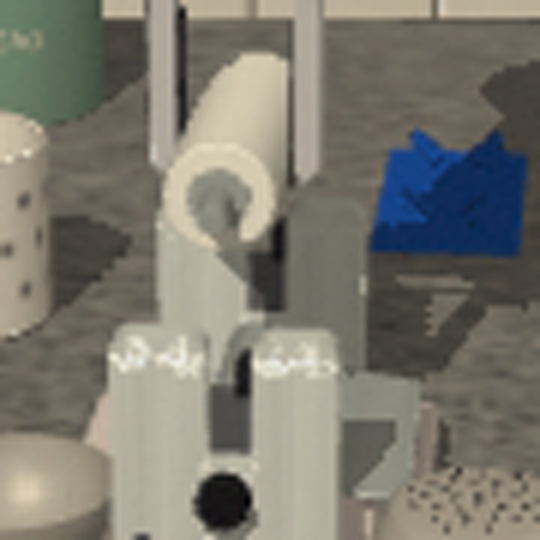

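Run:
```python
from h import *
np.set_printoptions(precision=1,suppress=True)
g=lambda P:(pix('side',np.array(P))-[290,230]+.5)*6-.5
print('disc pred',g((.5637+.0024,.2495,.1615)),'tip pred',g((.5671,.2734,.1615)), 'edges',g((.5881,.2495,.1615)),g((.5441,.2495,.1615)))
# slot near as side camera would draw for slot centre (0.5605+.071*.036,.262): front face walls
for x0 in(.560,.5636):
    print(x0,[g((x0+.0027+d,.268,z)) for d in(.006,-.0105) for z in(.083,)], [g((x0-.0023+d,.1255,.083)) for d in(.006,-.0105)])
b=cv2.imread('pics/side1.png')[230:320,290:380]
cv2.imwrite('pics/e.png',cv2.resize(b[10:70,10:65],None,fx=10,fy=10,interpolation=cv2.INTER_CUBIC))
```

```text
disc pred [224.9 199.8] tip pred [217.2 222.3] edges [167.  198.8] [283.  200.8]
0.56 [array([216.5, 409.4]), array([259.7, 410.4])] [array([255.4, 270.7]), array([294.4, 271.5])]
0.5636 [array([207.1, 409.2]), array([250.2, 410.2])] [array([246.9, 270.5]), array([285.9, 271.3])]
```

View pics/e.png

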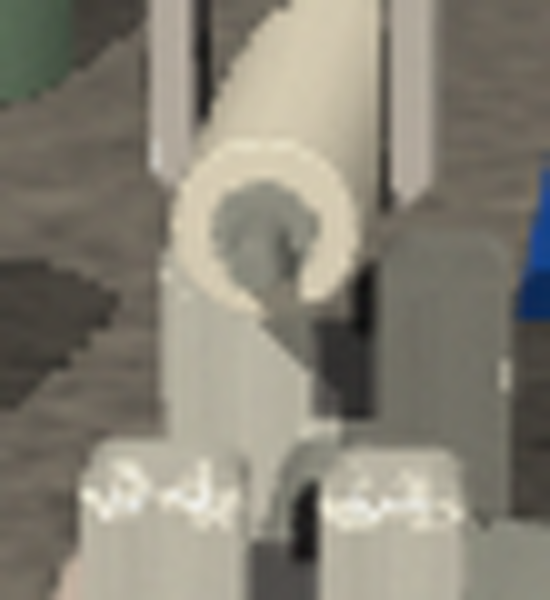

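Emit:
{"name": "carry_out", "arguments": {
  "increments": [
    [255,[1.5,-2.5,0],-0.3],
    [255,[0,0,10],0],
    [255,[0,0,10],0],
    [255,[0,0,10],0],
    [255,[0,0,8],0],
    [255,[0,0,0],0],
    [255,[0,0,0],0],
    [255,[0,0,0],0]
  ]
}}

```text
time: 7.5
tool_pos: [0.5615, 0.1904, 0.122]
ee_rot: [3.141, -0.0, 1.537]
wrist_force: [0.4, 0.4, -2.5]
width: 0.0431
finger_force: 30.0
```

Emit:
{"name": "carry_out", "arguments": {
  "increments": [
    [255,[0,0,3],0],
    [255,[0,0,3],0],
    [255,[0,0,0],0],
    [255,[0,0,0],0]
  ]
}}

```text
time: 7.9
tool_pos: [0.561, 0.1902, 0.1153]
ee_rot: [-3.141, 0.0, 1.537]
wrist_force: [-0.1, -0.1, -3.4]
width: 0.0433
finger_force: 30.0
```

Emit:
{"name": "carry_out", "arguments": {
  "increments": [
    [255,[0,0,2],0],
    [255,[0,0,2],0],
    [255,[0,0,0],0],
    [255,[0,0,0],0]
  ]
}}

```text
time: 8.3
tool_pos: [0.561, 0.1902, 0.1113]
ee_rot: [-3.141, 0.0, 1.537]
wrist_force: [0.8, 0.1, -3.1]
width: 0.0433
finger_force: 30.0
```

Emit:
{"name": "carry_out", "arguments": {
  "increments": [
    [255,[0,0,1.5],0],
    [255,[0,0,1.5],0],
    [255,[0,0,0],0],
    [255,[0,0,0],0]
  ]
}}

```text
time: 8.7
tool_pos: [0.561, 0.1903, 0.1083]
ee_rot: [-3.141, 0.0, 1.537]
wrist_force: [0.6, 0.3, -2.5]
width: 0.0435
finger_force: 30.0
```

Emit:
{"name": "carry_out", "arguments": {
  "increments": [
    [255,[0,0,1.5],0],
    [255,[0,0,1.5],0],
    [255,[0,0,0],0],
    [255,[0,0,0],0]
  ]
}}

```text
time: 9.1
tool_pos: [0.561, 0.1903, 0.1053]
ee_rot: [-3.141, 0.0, 1.537]
wrist_force: [-0.2, 0.3, -2.5]
width: 0.0431
finger_force: 30.0
```

Emit:
{"name": "carry_out", "arguments": {
  "increments": [
    [255,[0,0,1],0],
    [255,[0,0,1],0],
    [255,[0,0,0],0],
    [255,[0,0,0],0]
  ]
}}

```text
time: 9.5
tool_pos: [0.5611, 0.1902, 0.1034]
ee_rot: [-3.141, 0.0, 1.537]
wrist_force: [0.3, 0.6, -3.1]
width: 0.0433
finger_force: 30.0
```

Emit:
{"name": "carry_out", "arguments": {
  "increments": [
    [255,[0,0,1],0],
    [255,[0,0,1],0],
    [255,[0,0,0],0],
    [255,[0,0,0],0]
  ]
}}

```text
time: 9.9
tool_pos: [0.5615, 0.1903, 0.1017]
ee_rot: [3.141, -0.0, 1.537]
wrist_force: [1.2, 0.4, -1.6]
width: 0.0435
finger_force: 30.0
```

Emit:
{"name": "carry_out", "arguments": {
  "increments": [
    [255,[0,0,1],0],
    [255,[0,0,1],0],
    [255,[0,0,0],0],
    [255,[0,0,0],0]
  ]
}}

```text
time: 10.3
tool_pos: [0.5616, 0.1904, 0.1006]
ee_rot: [3.14, -0.0, 1.537]
wrist_force: [-0.8, -0.3, 3.7]
width: 0.0433
finger_force: 30.0
```

Emit:
{"name": "carry_out", "arguments": {
  "increments": [
    [255,[0,0,1],0],
    [255,[0,0,1],0],
    [255,[0,0,0],0],
    [255,[0,0,0],0]
  ]
}}

```text
time: 10.7
tool_pos: [0.5615, 0.1904, 0.0969]
ee_rot: [3.141, -0.0, 1.537]
wrist_force: [3.2, 1.0, 0.1]
width: 0.0433
finger_force: 30.0
```

Emit:
{"name": "carry_out", "arguments": {
  "increments": [
    [255,[0,0,1],0],
    [255,[0,0,1],0],
    [255,[0,0,0],0],
    [255,[0,0,0],0]
  ]
}}

```text
time: 11.1
tool_pos: [0.5611, 0.1901, 0.0949]
ee_rot: [-3.141, 0.0, 1.536]
wrist_force: [4.2, -0.3, -1.8]
width: 0.0435
finger_force: 30.0
```

Emit:
{"name": "carry_out", "arguments": {
  "increments": [
    [255,[0,0,1],0],
    [255,[0,0,0],0],
    [255,[0,0,0],0]
  ]
}}

```text
time: 11.4
tool_pos: [0.5611, 0.1901, 0.0944]
ee_rot: [3.142, 0.0, 1.537]
wrist_force: [3.5, -0.2, -1.7]
width: 0.0436
finger_force: 30.0
```

Emit:
{"name": "carry_out", "arguments": {
  "increments": [
    [255,[0,0,1],0],
    [255,[0,0,0],0],
    [255,[0,0,0],0]
  ]
}}

```text
time: 11.7
tool_pos: [0.5611, 0.1902, 0.0935]
ee_rot: [3.141, 0.0, 1.537]
wrist_force: [3.7, -0.6, -0.7]
width: 0.0432
finger_force: 30.0
```

Emit:
{"name": "carry_out", "arguments": {
  "increments": [
    [255,[0,0,1],0],
    [255,[0,0,0],0],
    [255,[0,0,0],0]
  ]
}}

```text
time: 12.0
tool_pos: [0.5611, 0.1903, 0.0924]
ee_rot: [3.142, 0.0, 1.537]
wrist_force: [3.9, -1.1, -0.6]
width: 0.0434
finger_force: 30.0
```

Emit:
{"name": "carry_out", "arguments": {
  "increments": [
    [255,[0,0,1],0],
    [255,[0,0,0],0],
    [255,[0,0,0],0]
  ]
}}

```text
time: 12.3
tool_pos: [0.5612, 0.1903, 0.0914]
ee_rot: [3.141, -0.0, 1.537]
wrist_force: [3.5, -1.3, -0.7]
width: 0.0433
finger_force: 30.0
```

Emit:
{"name": "carry_out", "arguments": {
  "increments": [
    [255,[0,0,1],0],
    [255,[0,0,0],0],
    [255,[0,0,0],0]
  ]
}}

```text
time: 12.6
tool_pos: [0.5613, 0.1903, 0.0914]
ee_rot: [3.141, -0.0, 1.537]
wrist_force: [2.1, -1.3, 6.4]
width: 0.0436
finger_force: 30.0
```

Emit:
{"name": "carry_out", "arguments": {
  "increments": [
    [255,[0,0,0.4],0],
    [255,[0,0,0],0],
    [255,[0,0,0],0]
  ]
}}

```text
time: 12.9
tool_pos: [0.5613, 0.1903, 0.0914]
ee_rot: [3.141, -0.0, 1.537]
wrist_force: [1.5, -0.8, 6.6]
width: 0.0436
finger_force: 30.0
```

Run:
```python
from h import *
o=robot.get_obs()
for k in('time','tool_pos','ee_rot','wrist_force','wrist_torque','width'):print(k,np.round(o[k],4))
```

```text
time 12.9
tool_pos [0.5613 0.1903 0.0914]
ee_rot [ 3.1406e+00 -2.0000e-04  1.5366e+00]
wrist_force [ 1.5229 -0.7935  6.6035]
wrist_torque [-0.1922 -0.2988 -0.0318]
width 0.0436
```

Emit:
{"name": "carry_out", "arguments": {
  "increments": [
    [255,[0,0,0.5],0],
    [255,[0,0,0],0],
    [255,[0,0,0],0]
  ]
}}

```text
time: 13.2
tool_pos: [0.5613, 0.1903, 0.0914]
ee_rot: [3.14, -0.0, 1.537]
wrist_force: [1.2, -1.3, 7.2]
width: 0.0435
finger_force: 30.0
```

```bash
cat > o.py <<'E'
from h import *
o=robot.get_obs()
for k in('time','tool_pos','ee_rot','wrist_force','wrist_torque','width'):print(k,np.round(o[k],5))
E
python3 o.py
```

```text
time 13.2
tool_pos [0.56131 0.19033 0.09135]
ee_rot [ 3.14033e+00 -2.30000e-04  1.53664e+00]
wrist_force [ 1.19319 -1.32727  7.19088]
wrist_torque [-0.22867 -0.15747  0.03146]
width 0.04354
```

Emit:
{"name": "carry_out", "arguments": {
  "increments": [
    [255,[0,0,0.6],0],
    [255,[0,0,0],0],
    [255,[0,0,0],0],
    [255,[0,0,0],0]
  ]
}}

```text
time: 13.6
tool_pos: [0.5613, 0.1903, 0.0913]
ee_rot: [3.14, -0.0, 1.537]
wrist_force: [-0.3, -1.2, 10.9]
width: 0.0434
finger_force: 30.0
```

```bash
python3 o.py
```

```text
time 13.6
tool_pos [0.56131 0.19034 0.09131]
ee_rot [ 3.14010e+00 -2.30000e-04  1.53667e+00]
wrist_force [-0.269   -1.20328 10.93983]
wrist_torque [-0.26546  0.01844 -0.0157 ]
width 0.04345
```

Emit:
{"name": "carry_out", "arguments": {
  "increments": [
    [255,[0,0,0.2],0],
    [255,[0,0,0],0],
    [255,[0,0,0],0],
    [255,[0,0,0],0]
  ]
}}

```text
time: 14.0
tool_pos: [0.5613, 0.1903, 0.0913]
ee_rot: [3.14, -0.0, 1.537]
wrist_force: [-0.4, -0.8, 9.9]
width: 0.0431
finger_force: 30.0
```

```bash
python3 o.py
```

```text
time 14.0
tool_pos [0.5613  0.19033 0.09127]
ee_rot [ 3.14006e+00 -2.40000e-04  1.53668e+00]
wrist_force [-0.43139 -0.75655  9.90761]
wrist_torque [-0.27693  0.05468  0.00437]
width 0.04311
```

Emit:
{"name": "carry_out", "arguments": {
  "increments": [
    [255,[0,0,0.5],0],
    [255,[0,0,0],0],
    [255,[0,0,0],0],
    [255,[0,0,0],0]
  ]
}}

```text
time: 14.4
tool_pos: [0.5613, 0.1903, 0.0912]
ee_rot: [3.14, -0.0, 1.537]
wrist_force: [-1.2, -0.5, 12.1]
width: 0.0434
finger_force: 30.0
```

```bash
python3 o.py
```

```text
time 14.4
tool_pos [0.56133 0.19033 0.09125]
ee_rot [ 3.13983e+00 -2.80000e-04  1.53666e+00]
wrist_force [-1.2169  -0.52241 12.14898]
wrist_torque [-0.2551   0.18609  0.03494]
width 0.04337
```

Emit:
{"name": "carry_out", "arguments": {
  "increments": [
    [255,[0,0,-1],0],
    [255,[0,0,-0.5],0],
    [255,[0,0,0],0],
    [0,[0,0,0],0],
    [0,[0,0,0],0],
    [0,[0,0,0],0],
    [0,[0,0,0],0],
    [0,[0,0,0],0]
  ]
}}

```text
time: 15.2
tool_pos: [0.5606, 0.1902, 0.0891]
ee_rot: [-3.14, 0.0, 1.537]
wrist_force: [1.0, 0.8, -0.5]
width: 0.0797
finger_force: 0.0
```

Emit:
{"name": "carry_out", "arguments": {
  "increments": [
    [0,[0,0,0],0],
    [0,[0,0,0],0],
    [0,[0,0,0],0],
    [0,[0,0,-5],0],
    [0,[0,0,-10],0],
    [0,[0,0,-20],0],
    [0,[0,0,-30],0],
    [0,[0,0,-30],0]
  ]
}}

```text
time: 16.0
tool_pos: [0.561, 0.1903, 0.1864]
ee_rot: [3.141, 0.0, 1.537]
wrist_force: [0.4, -0.2, 0.5]
width: 0.0942
finger_force: 0.0
```

Emit:
{"name": "carry_out", "arguments": {
  "increments": [
    [0,[-30,0,-30],0],
    [0,[-45,0,0],0],
    [0,[-45,0,0],0],
    [0,[-45,0,0],0],
    [0,[-45,0,0],0],
    [0,[-40,0,0],0],
    [0,[0,0,0],0],
    [0,[0,0,0],0]
  ]
}}

```text
time: 16.8
tool_pos: [0.5527, -0.0603, 0.2157]
ee_rot: [3.14, -0.0, 1.535]
wrist_force: [-1.1, -0.3, -0.6]
width: 0.0942
finger_force: 0.0
```

Run:
```python
from h import *
r=lambda a,k:cv2.resize(a,None,fx=k,fy=k,interpolation=cv2.INTER_CUBIC)
a=r(robot.snapshot('top')[220:300,215:305],4);b=r(robot.snapshot('side')[245:335,290:380],4)
cv2.imwrite('pics/f.png',np.hstack([np.pad(a,((0,40),(0,0),(0,0))),b]))
print(robot.get_obs()['tool_pos'],robot.get_obs()['width'])
```

```text
[ 0.55271562 -0.05865064  0.21543534] 0.094256578883459
```

View pics/f.png

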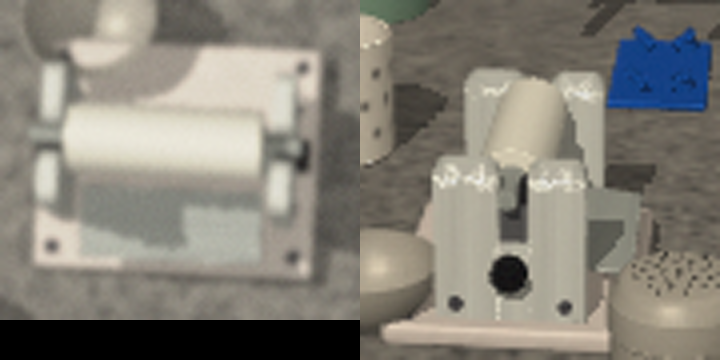

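The final picture shows the roller level, with both axle ends down in their slots (crop (45,135), (290,150) and (512,187)). The rest is empty and the gripper is clear.

```bash
python3 -c "
from bench import robot
print(robot.close_job())"
```

```text
the job is handed in; nothing more can be done
None
```

The roller is back in the sheeter: pressed down with roughly 12–15 N until it stopped on the saddles, then released, and the job is handed in (no verdict was returned); the arm did not go near the mug, cacao jar or sugar shaker.

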